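Lock the hold-down over the moulded cap

TASK

Two identical hold-down clamps are screwed to the bench; only one has a white cap sitting in its nest. On that one, turn the black wing knob clockwise, seen from above, until you feel it give and drop into its notch with the steel arm square over the cap, then let go of it there, not short of the notch and not past it. Leave the cap seated in its nest and leave the empty clamp as it is.

Things in the scene. Friction and masses are not known exactly. Their poses are not given: they have to be found in the camera images.
- knob_loaded (a joint): turn of the wing knob on the clamp holding the cap, rad, growing clockwise seen from above; range 0 to 1.7, starts at 0 to 0.4. Free (0.02 N m friction) to about 0.75, then a sprung ball climbs a lobe (about 0.12 N m, crest near 0.97) and drops into the notch at 1.20, arm straight over the cap; the ball pulls it in from some 0.15 either side. A second lobe (crest near 1.43) resists passing it.
- knob_loaded_grip (a point): on that knob's vertical turning axis, 92 mm above the bench, inside its wing grip: a black upright bar 56 mm long, 14 mm thick, 74 to 104 mm above the bench, centred on the axis; grip it across the 14 mm here. Turns with the knob: x along the bar and the arm, z up. The steel arm below (18 mm wide, top at 70 mm, reaching 84 mm from the axis) turns with it. Base 160 x 76 mm.
- cap: white moulded cap, 46 x 46 x 43 mm, loose; origin at the centre of its underside, z up. It sits in the loaded clamp's low square nest (walls 12 mm high), 72 mm from the knob axis, on the base 12 mm above the bench; its top, at 55 mm, is 3 mm below the passing pad. Another such cap stands on the bench, in no nest.
- knob_empty_pad (a point): the rubber pad under the arm end of the other clamp, the one with an empty nest; same make and sizes, 74 mm from its own knob axis, 58 mm above the bench. To be left where it is.

How it is judged:
By the outcome, as a careful person would: the job done as asked, in the order asked, and still so for the second after the job is handed in, with the robot touching nothing.
It also fails if it takes over 32 s, if anything falls off the work surface, if the arm or the gripper's body presses on something with over 40 N, if the wrist force passes 120 N, or if a joint passes its speed limit or range.

ROBOT

A 6-joint arm with a two-finger parallel gripper is mounted at the origin on a cart in front of the work surface, level with it; the furniture and walls round the work are solid. World frame = base frame: x ahead of the robot, y to its left, z up, the work surface at z = 0. Lengths are in m, angles in rad, forces in N, time in s.
With the tool pointing down it reaches from about 0.35 to 0.775 m from the base axis. Payload 5.5 kg.
Tool frame: the origin (TCP) lies between the finger pads; the fingertips stand 22 mm ahead of it and the grasp point (between the pads) lies 3 mm ahead of it; z points along the fingers, y is the line along which they close (so a half turn about z gives the same grasp; the last joint's range is limited). The gripper opens to 85 mm and grips with 20 to 120 N. Pads are 22 mm wide; open, the fingers measure 114 mm over their backs; the gripper's body (76 mm by 85 mm) begins 54 mm behind the grasp point. The pads swing forward as they close: fully open they stand 13 mm farther back than shut.
Start: joints at [0.992, 0.313, 0.046, 1.304, 0, 1.431], TCP at [0.244, 0.521, 0.253] pointing down, gripper open.
Joint ranges: [-2.76, 2.76], [-0.86, 1.69], [-1.03, 1.26], [-2.2, 2.34], [-1.47, 1.5], [-3.14, 3.14]. Speed limits (rad/s): [2.57, 2.57, 3.14, 3.14, 3.14, 3.14].

INTERFACE

Orientations are given as a unit quaternion [w, x, y, z].
In Python, from workcell import env, viewer, order, sensors gives the robot as it stands (env), with the cameras (viewer), the job (order) and the readings (sensors).
- The arm moves only by the shell command python3 nudge.py [OPENING] [FORCE], which reads ROWS from standard input. ROWS is a JSON list of rows, 1 to 8 of them, each written [[dx, dy, dz], [rx, ry, rz]]: dx, dy, dz in shares of 0.4 m (1.0 is 0.4 m), then a rotation vector rx, ry, rz in parts of the range, where 1.0 means 2 pi rad; each row is the pose to reach, as a shift and turn from the pose commanded when the command began, along the tool's axes at that moment; what a row does not reach only later rows make up. A row lasts 1/8 s, in which the tool goes at most 0.0625 m and 0.188 rad, less where a joint would pass 70% of its speed; a pose out of reach is approached as far as the arm can. OPENING is the finger opening in m, set as the command begins (- or left out keeps the last). The fingers move at their own pace and stop on an object; FORCE is the grip in N (left out, the last holds). Time passes only in rows, so rows that do not move let the fingers close. It prints the time, the measured TCP pose, the force, the opening and the grip force at its end. No shift or turn number may pass 1 either way. Input that does not fit is refused with a message, and nothing moves.
- sensors.get_state(): the state, without advancing time (a new reading comes with each control period).
- viewer.read_camera(name): name is "scene" or "top" or "wrist"; returns a dict with "image" (400x640x3 uint8, red, green, blue), "K" (3x3 intrinsics, pixels), "D" ([k1, k2, p1, p2, k3] as OpenCV has them; the pictures are not rectified), "R" (3x3) and "t" (3): a world point X has camera coordinates R X + t. Camera axes: x right, y down, z forward; pixel columns grow to the right and rows downward; lengths in m; the calibration is good to about 2 mm. A picture is of the moment at which its call begins. There is no depth.
- order.hand_in(): hands the job in; it is judged then, once.
The state is a dict: "clock": time; "joint_pos": joint angles; "qvel": joint speeds; "tau": joint torques, N m; "tcp_pos": TCP position; "orientation": TCP orientation; "wrist_force": force on the tool from outside, world axes, zero at the start; "ft_torque": the same for the moment, N m; "finger_gap": finger opening in m; "grip_force": force on a finger pad.
Only numpy, scipy, OpenCV 4.12 (cv2) and the standard library are available. Lean on these libraries where they do the work, as an engineer would, in place of code of your own. Each camera call takes 0.05 s, during which the arm holds its last target. There are 200 camera calls.

## Working session

There is one attempt and no reset: what is moved stays moved. The work goes in short steps, Python scripts to look and compute and a shell command to move; the robot and the scene stay as the last step left them, time stands still between calls to the robot, and variables do not carry over. Pictures are saved under pics/ and viewed, at most 10 in all, crops included, and the job is handed in when it is done.

```bash
ls; mkdir -p pics; python3 - <<'E'
from workcell import env, viewer, order, sensors
import cv2
s=sensors.get_state(); print(s)
for n in ("top","scene"):
    c=viewer.read_camera(n); cv2.imwrite(f"pics/{n}0.png",c["image"][:,:,::-1]); print(n,c["K"],c["D"],c["R"],c["t"])
E
```

```text
nudge.py
pics
workcell.py
{'clock': 0.0, 'joint_pos': array([9.92415069e-01, 3.13971883e-01, 4.49683312e-02, 1.30360612e+00,
       3.39467460e-05, 1.43119657e+00]), 'qvel': array([-0.0022891 , -0.00127462,  0.00127544,  0.00087953,  0.00062343,
        0.00053352]), 'tau': array([ 1.98333632e-04, -4.80627322e+01,  2.98532063e+01,  1.89911155e-02,
       -5.60262833e-05,  1.08480512e-05]), 'tcp_pos': array([0.24401717, 0.52012606, 0.25242071]), 'orientation': array([-3.34432278e-04,  2.17634945e-01,  9.76029819e-01, -8.42911584e-04]), 'wrist_force': array([-0.4743525 , -0.41871069,  0.28812585]), 'ft_torque': array([ 0.00538919, -0.00050885,  0.04085768]), 'grip_force': 0.0, 'finger_gap': 0.08546710152586026}
top [[440.33595459   0.         324.2970402 ]
 [  0.         440.33595459 199.47683532]
 [  0.           0.           1.        ]] [-0.12449785  0.          0.          0.          0.        ] [[-0.01283715 -0.99938004  0.03278334]
 [-0.98692863  0.0073962  -0.16098814]
 [ 0.16064586 -0.03442145 -0.98641171]] [0.06842598 0.54508675 0.8421056 ]
scene [[402.5385563    0.         314.68653044]
 [  0.         402.5385563  197.67747755]
 [  0.           0.           1.        ]] [-0.10065895  0.          0.          0.          0.        ] [[ 8.29653493e-01 -5.58278189e-01  7.38067776e-04]
 [-4.29126760e-01 -6.38566954e-01 -6.38813328e-01]
 [ 3.57106854e-01  5.29676985e-01 -7.69361415e-01]] [-0.39946777  0.32535708  0.67318488]
```

View pics/top0.png

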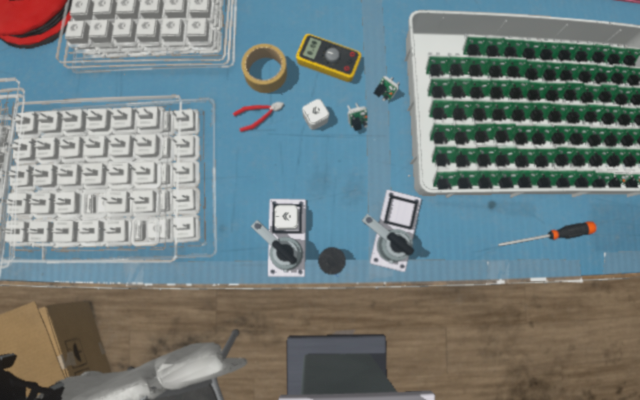

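View pics/scene0.png

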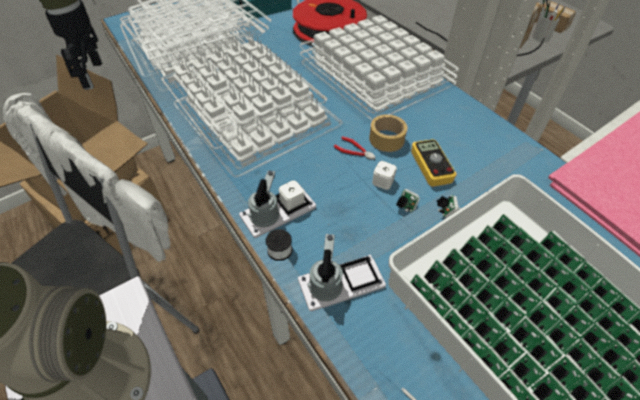

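Top view: the clamp with the cap is the left one, with its knob at about (286,252), arm end at (258,226) and cap at (287,215). The empty clamp's knob is at about (398,245). The scene view agrees. Next I'll zoom in and measure.

```bash
cat > h.py <<'E'
import numpy as np,cv2
from workcell import env, viewer, order, sensors
def ray(c,px,z):
    u=cv2.undistortPoints(np.array([[px]],float),c["K"],c["D"])[0,0]
    R,t=c["R"],c["t"]; o=-R.T@t; d=R.T@np.array([*u,1.]); return o+d*(z-o[2])/d[2]
def proj(c,X):
    return cv2.projectPoints(np.array([X],float),cv2.Rodrigues(c["R"])[0],c["t"],c["K"],c["D"])[0][0,0]
E
python3 - <<'E'
from h import *
c=viewer.read_camera("top"); im=c["image"]
x0,y0,x1,y1=235,185,335,285
cv2.imwrite("pics/crop1.png",cv2.resize(im[y0:y1,x0:x1,::-1],(600,600),interpolation=cv2.INTER_CUBIC))
m=(im.max(2)<50).astype(np.uint8); m[:,:268]=0;m[:,306:]=0;m[:235]=0;m[275:]=0
n,l,st,ce=cv2.connectedComponentsWithStats(m)
for i in range(1,n):
    if st[i,4]>20:
        p=np.argwhere(l==i)[:,::-1].astype(np.float32); print(st[i],ce[i],cv2.minAreaRect(p),ray(c,ce[i],.104))
print(ray(c,(287,215),.055))
E
```

```text
[284 246   8  10  38] [288.02631579 250.21052632] ((288.0000305175781, 250.00003051757812), (11.31370735168457, 4.242640495300293), 45.0) [0.44201141 0.13279763 0.104     ]
[0.51341009 0.13711877 0.055     ]
```

View pics/crop1.png

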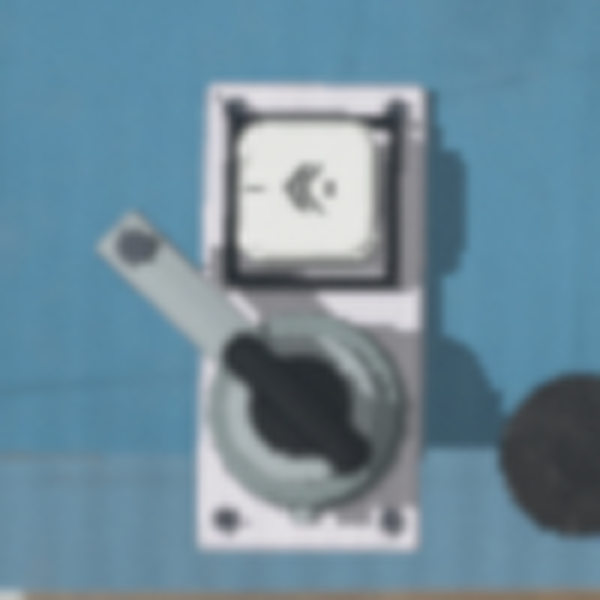

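The crop shows the wing bar from (238,352) to (352,458), the arm end middle at (113,228), and base corners at (208,84), (424,84), (418,550), (196,548). The cap is seated in its nest.

```bash
python3 - <<'E'
from h import *
c=viewer.read_camera("top")
f=lambda p,z: ray(c,(p[0]/6+235-.42,p[1]/6+185-.42),z)[:2]
B=np.array([f(p,.012) for p in [(208,84),(424,84),(418,550),(196,548)]])
print("base",B,[np.linalg.norm(B[i]-B[i-1]) for i in range(4)])
far=(B[0]+B[1])/2;near=(B[2]+B[3])/2; u=(far-near);print("centre",B.mean(0),"dir",np.arctan2(u[1],u[0]))
w=np.array([f((238,352),.1),f((352,458),.1)]);d=w[0]-w[1]
print("wing",w.mean(0),np.linalg.norm(d),np.arctan2(d[1],d[0]))
a=f((113,228),.07);print("armtip",a,np.linalg.norm(a-w.mean(0)),np.arctan2(*(a-w.mean(0))[::-1]))
k=f((307,188),.055);print("cap",k,np.linalg.norm(k-w.mean(0)),np.arctan2(*(k-w.mean(0))[::-1]))
from scipy.spatial.transform import Rotation as Ro
q=sensors.get_state()["orientation"];print(Ro.from_quat(q,scalar_first=True).as_matrix(), sensors.get_state()["clock"])
s=c; c=viewer.read_camera("scene"); print("scene px of axis",proj(c,[*w.mean(0),.104]))
im=c["image"]; cv2.imwrite("pics/crop2.png",cv2.resize(im[160:240,225:325,::-1],(750,600),interpolation=cv2.INTER_CUBIC))
E
```

```text
base [[0.55355731 0.17620467]
 [0.55299863 0.10140508]
 [0.39329382 0.10451997]
 [0.39466891 0.17953217]] [np.float64(0.15892323801155528), np.float64(0.07480167332734657), np.float64(0.159735177341693), np.float64(0.07502480830329926)]
centre [0.47362967 0.14041547] dir -0.02021862084353594
wing [0.43886126 0.1409322 ] 0.0479357642941795 0.8178163755723673
armtip [0.49725695 0.20114201] 0.08387657198128104 0.8006924004199982
cap [0.51161892 0.13958311] 0.07277016527796402 -0.018540094876040917
[[-9.05258860e-01  4.24860034e-01 -5.89350931e-04]
 [ 4.24860413e-01  9.05258442e-01 -8.84514957e-04]
 [ 1.57719851e-04 -1.05110688e-03 -9.99999435e-01]] 0.2
scene px of axis [259.1579139  188.22457337]
```

View pics/crop2.png

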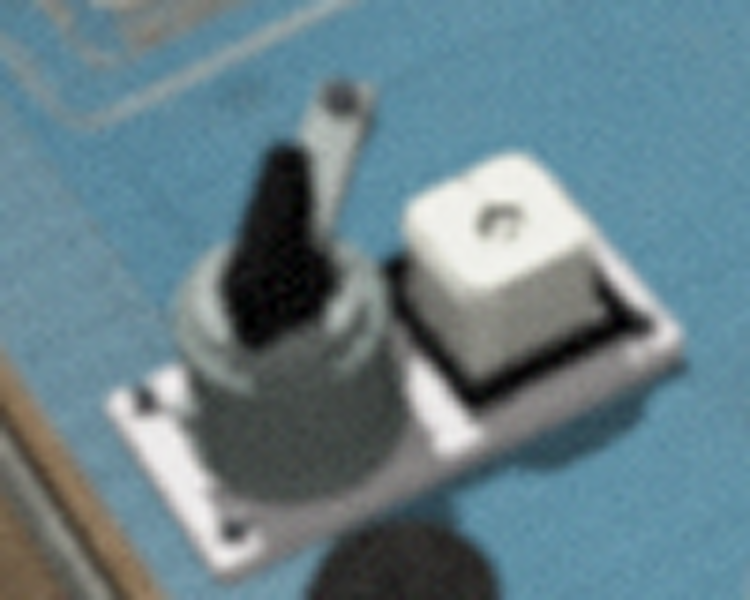

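Measurements agree with the given sizes: arm length 84 mm, cap distance 73 mm, base 159×75 mm. The axis is at (0.439, 0.141), the arm at 0.805 rad and the nest direction at −0.02, so about 0.82 rad of clockwise turn remains. I'll move above the knob now.

The manual's scale: shifts go in shares of 0.4 m and turns go in shares of 2 pi rad. Converting my numbers, -0.338 m / 0.4 = -0.845, -0.26 m / 0.4 = -0.65, -1.244 rad / 6.2832 = -0.198.

```bash
echo '[[[-0.845, -0.65, 0.2], [0, 0, -0.198]], [[-0.845, -0.65, 0.2], [0, 0, -0.198]], [[-0.845, -0.65, 0.2], [0, 0, -0.198]], [[-0.845, -0.65, 0.2], [0, 0, -0.198]], [[-0.845, -0.65, 0.2], [0, 0, -0.198]], [[-0.845, -0.65, 0.2], [0, 0, -0.198]], [[-0.845, -0.65, 0.2], [0, 0, -0.198]], [[-0.845, -0.65, 0.2], [0, 0, -0.198]]]' | python3 nudge.py 0.05 40
echo '[[[0, 0, 0], [0, 0, 0]], [[0, 0, 0], [0, 0, 0]]]' | python3 nudge.py
python3 - <<'E'
from h import *
from scipy.spatial.transform import Rotation as Ro
s=sensors.get_state();R=Ro.from_quat(s["orientation"],scalar_first=True).as_matrix()
print(s["clock"],s["tcp_pos"],R,"yaw",np.arctan2(R[1,0],R[0,0]),"local delta",R.T@(np.array([.439,.141,.098])-s["tcp_pos"]))
c=viewer.read_camera("wrist");cv2.imwrite("pics/w1.png",c["image"][:,:,::-1])
for p in ([.439,.141,.104],[.439+.028*np.cos(.81),.141+.028*np.sin(.81),.104],[.439-.028*np.cos(.81),.141-.028*np.sin(.81),.104]): print(proj(c,p))
E
```

```text
clock: 1.25
tcp_pos: [0.4405, 0.1398, 0.1731]
orientation: [0.0, -0.393, 0.92, -0.0]
wrist_force: [0.7, -0.4, -0.3]
finger_gap: 0.0498
grip_force: 0.0
clock: 1.5
tcp_pos: [0.4396, 0.1417, 0.1733]
orientation: [-0.0, -0.391, 0.92, 0.0]
wrist_force: [-0.5, 0.6, 0.4]
finger_gap: 0.0501
grip_force: 0.0
1.5 [0.43957642 0.14167072 0.17328257] [[-6.93877829e-01 -7.20092545e-01 -5.33137365e-04]
 [-7.20092738e-01  6.93877718e-01  4.01659466e-04]
 [ 8.07001507e-05  6.62610944e-04 -9.99999777e-01]] yaw -2.337656688426768 local delta [ 0.00087687 -0.0001002   0.07528259]
[317.41028542 223.09101875]
[317.65724295 258.74500279]
[317.14273806 184.2249041 ]
```

View pics/w1.png

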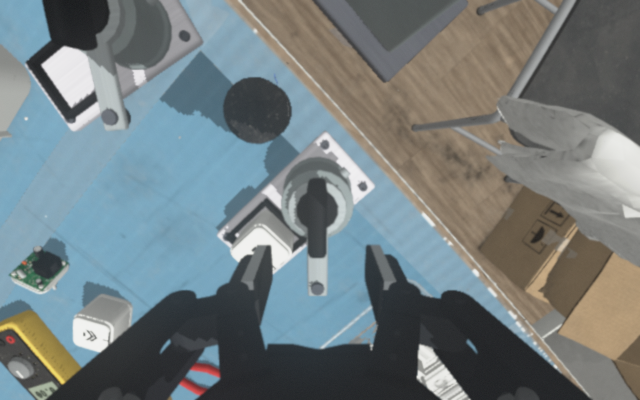

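The wrist view shows the bar upright at x≈317, rows 180 to 258, against a predicted 184 to 259. It is aligned, so I'll descend and grip.

Scaled: 0.075 m / 0.4 = 0.1875, 0.065 m / 0.4 = 0.1625.

```bash
echo '[[[0, 0, 0.1], [0, 0, 0]], [[0, 0, 0.1625], [0, 0, 0]], [[0, 0, 0.1875], [0, 0, 0]], [[0, 0, 0.1875], [0, 0, 0]]]' | python3 nudge.py && echo '[[[0, 0, 0], [0, 0, 0]], [[0, 0, 0], [0, 0, 0]], [[0, 0, 0], [0, 0, 0]], [[0, 0, 0], [0, 0, 0]]]' | python3 nudge.py 0.0 40; python3 -c "
from h import *;s=sensors.get_state();print(s['ft_torque'],s['wrist_force'])"
```

```text
clock: 2.05
tcp_pos: [0.4394, 0.1424, 0.0983]
orientation: [-0.0, -0.392, 0.92, 0.0]
wrist_force: [-1.2, -0.8, 0.2]
finger_gap: 0.0502
grip_force: 0.0
clock: 2.55
tcp_pos: [0.4409, 0.1416, 0.0994]
orientation: [0.001, -0.392, 0.92, -0.0]
wrist_force: [-0.5, -1.2, 5.8]
finger_gap: 0.0133
grip_force: 41.3
[-0.10417178  0.08278736  0.0262744 ] [-0.45825412 -1.19574441  5.81024142]
```

Gripped, with low forces. Next I'll turn clockwise (+rz in the tool frame) in stages, watching the torque.

Scaled: 0.3 rad / 6.2832 = 0.0477.

```bash
cat > st.py <<'E'
from h import *
from scipy.spatial.transform import Rotation as Ro
s=sensors.get_state();R=Ro.from_quat(s["orientation"],scalar_first=True).as_matrix()
print("yaw",np.arctan2(-R[1,0],-R[0,0]).round(4),"F",s["wrist_force"].round(2),"T",s["ft_torque"].round(3),"tcp",s["tcp_pos"].round(4),"j6",s["joint_pos"][5].round(3))
E
echo '[[[0, 0, 0], [0, 0, 0.0191]], [[0, 0, 0], [0, 0, 0.0382]], [[0, 0, 0], [0, 0, 0.0477]], [[0, 0, 0], [0, 0, 0.0477]]]' | python3 nudge.py; python3 st.py
for i in 1 ; do echo '[[[0, 0, 0], [0, 0, 0.0127]], [[0, 0, 0], [0, 0, 0.0239]], [[0, 0, 0], [0, 0, 0.0239]]]' | python3 nudge.py; python3 st.py; echo '[[[0, 0, 0], [0, 0, 0.0127]], [[0, 0, 0], [0, 0, 0.0159]], [[0, 0, 0], [0, 0, 0.0159]]]' | python3 nudge.py; python3 st.py; done
```

```text
clock: 3.05
tcp_pos: [0.441, 0.1415, 0.0994]
orientation: [0.001, -0.249, 0.968, -0.0]
wrist_force: [-0.5, -1.6, 5.7]
finger_gap: 0.013
grip_force: 41.3
yaw 0.5042 F [-0.54 -1.64  5.67] T [-0.18   0.036  0.01 ] tcp [0.441  0.1415 0.0994] j6 -0.367
clock: 3.42
tcp_pos: [0.4411, 0.1414, 0.0994]
orientation: [0.001, -0.176, 0.984, -0.0]
wrist_force: [-0.2, -2.2, 5.4]
finger_gap: 0.0131
grip_force: 41.2
yaw 0.3543 F [-0.23 -2.23  5.39] T [-0.264 -0.     0.058] tcp [0.4411 0.1414 0.0994] j6 -0.217
clock: 3.8
tcp_pos: [0.4412, 0.1414, 0.0994]
orientation: [0.001, -0.127, 0.992, -0.0]
wrist_force: [1.6, -2.7, 5.5]
finger_gap: 0.0132
grip_force: 41.2
yaw 0.2544 F [ 1.6  -2.71  5.46] T [-0.255  0.042 -0.007] tcp [0.4412 0.1414 0.0994] j6 -0.118
```

Scaled: 0.05 rad / 6.2832 = 0.008.

```bash
for i in 1 2 3 4 5; do echo '[[[0, 0, 0], [0, 0, 0.008]], [[0, 0, 0], [0, 0, 0.008]]]' | python3 nudge.py >/dev/null; python3 st.py; done
```

```text
yaw 0.2042 F [ 0.8  -0.73  6.13] T [-0.337 -0.069 -0.022] tcp [0.4411 0.1413 0.0994] j6 -0.067
yaw 0.1541 F [ 1.07 -1.88  5.93] T [-0.337  0.007 -0.075] tcp [0.4412 0.1413 0.0994] j6 -0.017
yaw 0.1041 F [ 0.48 -0.81  4.97] T [-0.224 -0.012 -0.074] tcp [0.4411 0.1413 0.0994] j6 0.033
yaw 0.054 F [-0.04 -2.2   5.26] T [-0.323  0.014 -0.098] tcp [0.4411 0.1413 0.0994] j6 0.083
yaw 0.0042 F [ 0.63 -2.    5.22] T [-0.348 -0.033 -0.037] tcp [0.4411 0.1412 0.0994] j6 0.133
```

The torque went from resisting to pulling in, and is fading towards zero at yaw ≈ −0.02, which is the notch. One more small step, then release and back up.

Scaled: 0.022 rad / 6.2832 = 0.0035.

```bash
echo '[[[0, 0, 0], [0, 0, 0.0035]], [[0, 0, 0], [0, 0, 0.0035]]]' | python3 nudge.py >/dev/null; python3 st.py
echo '[[[0, 0, 0], [0, 0, 0]], [[0, 0, 0], [0, 0, 0]], [[0, 0, 0], [0, 0, 0]], [[0, 0, 0], [0, 0, 0]]]' | python3 nudge.py 0.05; python3 st.py
echo '[[[0, 0, -0.075], [0, 0, 0]], [[0, 0, -0.2], [0, 0, 0]], [[0, 0, -0.325], [0, 0, 0]], [[0, 0, -0.375], [0, 0, 0]], [[0, 0, -0.375], [0, 0, 0]]]' | python3 nudge.py
python3 - <<'E'
from h import *
c=viewer.read_camera("wrist");cv2.imwrite("pics/w2.png",c["image"][:,:,::-1])
t=viewer.read_camera("top");cv2.imwrite("pics/top2.png",cv2.resize(t["image"][170:290,220:440,::-1],(770,420),interpolation=cv2.INTER_CUBIC))
E
```

```text
yaw -0.0176 F [ 1.47 -2.35  7.1 ] T [-0.385 -0.007 -0.035] tcp [0.4411 0.1412 0.0994] j6 0.154
clock: 5.8
tcp_pos: [0.4396, 0.1417, 0.0981]
orientation: [-0.0, 0.008, 1.0, 0.0]
wrist_force: [0.0, 0.3, -0.2]
finger_gap: 0.0498
grip_force: 0.0
yaw -0.0167 F [ 0.03  0.33 -0.22] T [ 0.006 -0.002  0.033] tcp [0.4396 0.1417 0.0981] j6 0.154
clock: 6.42
tcp_pos: [0.4409, 0.1418, 0.2498]
orientation: [0.002, 0.008, 1.0, 0.0]
wrist_force: [0.5, -0.2, -0.5]
finger_gap: 0.0499
grip_force: 0.0
```

View pics/w2.png

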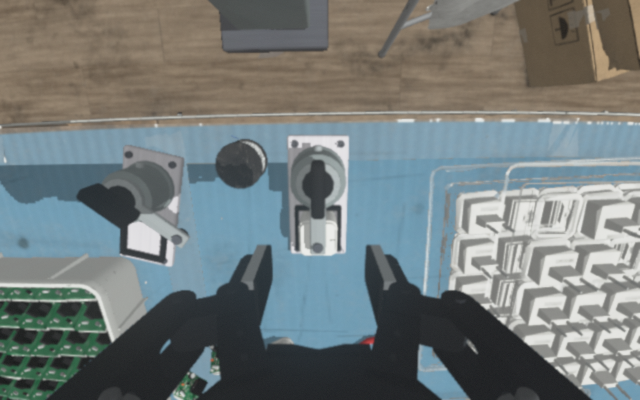

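View pics/top2.png

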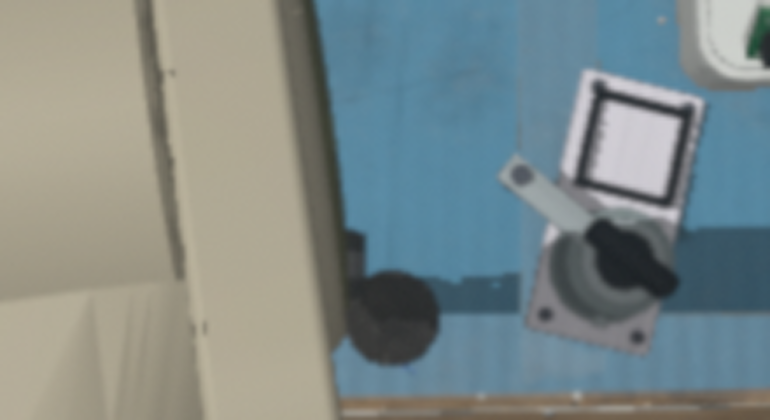

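In the wrist view, the arm runs straight down the base centreline: bar at x≈318, arm tip at (317,248), base edges at 288 and 348. The cap is seated under it. The top view shows the empty clamp unmoved. The robot is clear, so I'm handing in.

```bash
python3 -c "
from workcell import env, viewer, order, sensors
print(order.hand_in())"
```

```text
the job is handed in; nothing more can be done
None
```

I turned the loaded clamp's knob clockwise into its notch and released it with the arm square over the seated cap; the empty clamp was left as it was, and the job was handed in at about 6.5 s (no verdict came back).

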